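Load the tube cassette and dial the thumbwheel to 5

ROBOT

A 7-joint arm with a two-finger parallel gripper is mounted at the origin on the work surface. World frame = base frame: x ahead of the robot, y to its left, z up, the work surface at z = 0. Lengths are in mm, angles in rad, forces in N, time in s.
With the tool pointing down it reaches from about 400 to 900 mm from the base axis. Payload 5.6 kg.
Tool frame: the origin (TCP) lies at the centre of the arm's flange, where the gripper is bolted on; the fingertips stand 190 mm ahead of it and the grasp point (between the pads) lies 171 mm ahead of it (env.tcp_to_tips is the distance from the TCP to the fingertips, in mm); z points along the fingers, y is the line along which they close (so a half turn about z gives the same grasp; the last joint's range is limited). The gripper opens to 92 mm and grips with 3 to 60 N. Pads are 20 mm wide; open, the fingers measure 128 mm over their backs; the gripper's body (75 mm by 189 mm) begins 69 mm behind the grasp point.
Start: joints at [-1.297, 0.468, -0.012, 1.603, 0.006, 1.071, -0.056], TCP at [202.525, 617.645, 404.692] pointing down, gripper open.
Joint ranges: [-2.53, 2.53], [-0.31, 2.02], [-1.57, 1.55], [0.28, 2.44], [-1.29, 4.43], [0.15, 1.84], [-2.92, 2.92]. Speed limits (rad/s): [2.57, 2.57, 3.14, 3.14, 3.14, 3.14, 3.14].

INTERFACE

Orientations are given as a unit quaternion [x, y, z, w].
In Python, from bench import env gives the robot as it stands. The module is installed in compiled form; this text tells all that it offers.
- The arm moves only by the tool apply_moves, never from a script. Its argument "targets" is a list of rows, each a list of 6 numbers: the shift along the tool's x, y, z in units of 0.3 m (1.0 is 0.3 m), then the turn, a rotation vector about the tool's x, y, z in units of 45 degrees (1.0 is 45 degrees). A call has 1 to 5 rows; each row is the pose to reach, as a shift and turn from the pose commanded when the call began, along the tool's axes at that moment; what a row does not reach only later rows make up. A row lasts 1/8 s, in which the tool goes at most 62.5 mm and 10.7 degrees, less where a joint would pass 70% of its speed; a pose out of reach is approached as far as the arm can. A call with a number of a shift or a turn outside -1 to 1 is refused whole. A call with a gripper value outside its range is refused whole. "gripper" is the opening, from 0 (shut) to 1 (fully open), set as the call begins (left out, the last holds). The fingers move at their own pace and stop on an object; "grip_force" is the grip in N (left out, the last holds). Time passes only in rows, so rows that repeat a pose let the fingers close. It gives the time, the measured TCP pose, the force, the opening and the grip force at its end, in the units of the state.
- env.get_obs(): the state, without advancing time (a new reading comes with each control period).
- env.capture(name): name is "scene" or "top" or "wrist"; returns (picture, depth): 384x512x3 uint8, red, green, blue; 384x512 float32, mm along the optical axis (not along the pixel's ray), 0 where there is no reading.
- env.calibration(name): a dict with "fx", "fy", "cx", "cy" (pixels), "world_to_cam" (4x4, takes a point from world to camera coordinates). Camera axes: x right, y up, looking along -z (the intrinsics and any distortion apply to the point x, -y, -z); pixel columns grow to the right and rows downward; lengths in mm; the calibration is good to about 2 mm. The wrist camera is an equidistant fisheye: a pixel r from the principal point sees the ray r / f radians off the axis. A picture is of the moment at which its call begins: read the wrist's pose just before it. calibration takes no time and is no camera call; for the wrist camera it gives the pose at the moment of the call.
- env.close_job(): hands the job in; it is judged then, once.
Trained networks look in the newest picture that a camera, given by its name, has taken for a name from the list of things; names that differ only in an ending like _2 or _b are one class to them, and where a whole thing is asked for, a point or a joint stands for the part that bears it (a point fixed in the world has none). Each returns a list of dicts, best first, with "confidence" (0 to 1); they miss things now and then, are a little off and sometimes report something else, mostly with a low value. They report only what shows in the picture. A call takes as long as a camera call. They do not tell look-alikes from the thing itself.
- env.find_in(target, camera): "rect" ([left, top, width, height] in pixels, round what is visible of it).
- env.regions_of(target, camera): "region" (384x512 bool, what is visible of it) and "rect" ([left, top, width, height] in pixels, round what is visible of it).
- env.place_of(target, camera): "pixel" ([column, row] in pixels: a listed point, or the origin of a listed thing).
The state is a dict: "t": time; "qpos": joint angles; "qvel": joint speeds; "tau": joint torques, N m; "tcp_pos": TCP position; "tcp_rot": TCP orientation; "contact_force": force on the tool from outside, world axes, zero at the start; "moment": the same for the moment, N m; "grip_width": opening from 0.0 (shut) to 1.0 (fully open); "grip_force": force on a finger pad.
Only numpy, scipy, OpenCV 4.12 (cv2) and the standard library are available. Lean on these libraries where they do the work, as an engineer would, in place of code of your own. Each camera call takes 0.05 s, during which the arm holds its last target. There are 200 camera calls.

TASK

Lift the white tube cassette out of the steel transport dock, stand it upright on the grey rubber mat and let go, then take it again across its two broad faces and set it down gently, upright, in the analyser's pocket, with its narrow ends towards the two tall cheeks. Also roll the analyser's dotted thumbwheel with a fingertip, click by click, until the number 5 (five dots) is uppermost. Do not knock the cassette over, and leave the narrow grey rack beyond the mat and dock where it stands.

Things in the scene. Friction and masses are not known exactly. Their poses are not given: they have to be found in the camera images.
- cassette_center (a point): Centre, half-way up, of the loose tube cassette: upright white block 64 mm long (x), 40 mm wide (y), 100 mm tall (z), 0.2 to 0.4 kg, blue caps in its top; grip its plain vertical faces. It starts upright in the dock. There only its narrow ends (64 mm apart) can be gripped, in the pocket only its broad faces (40 mm apart); standing free, either.
- dock: Fixed steel transport dock, origin at the centre of its underside: plate 110 (x) x 100 (y) x 10 mm on which the cassette stands, its x along the dock's x. Two upright walls, 44 mm long in x, 8 mm thick, inner faces at y = +-24 mm, tops 118 mm above the bench (8 mm over the cassette's top), stand beside its broad faces. The ends (+-x) are open.
- mat: Fixed grey rubber mat 150 x 150 x 3 mm flat on the bench, origin at the centre of its underside; the cassette is put down near its middle, any yaw.
- analyser: Fixed loading deck of the analyser, origin at the centre of its underside on the bench: white plate 220 (x) x 350 (y) x 12 mm, with the cassette pocket towards its +y end and the thumbwheel console towards its -y end. The console is a grey box 150 (x) x 100 (y) mm, its top 90 mm above the bench. Its +x points away from the robot.
- pocket_floor (a point): Middle of the pocket's floor, 12 mm above the bench, axes as the analyser. The pocket is 74 mm long in y, between two cheeks (30 mm wide in x, 10 mm thick, tops 108 mm above this floor), and 52 mm in x, between two lips 6 mm high. The cassette's x lies along this y, either way round, its centre 50 mm above this point.
- wheel_axle (a point): Middle of the thumbwheel, on its axle along y, 82 mm above the bench, axes as the analyser. White wheel 32 mm wide, drum radius 33 mm, eight flat lugs 7 mm thick out to radius 45 mm, 45 degrees apart; the console's top is 8 mm above the axle. Between lugs the drum has 1 to 8 black dots. Black ribs point at the number on top, from 25 mm either side in y, up to 38 mm above the axle.
- wheel (a joint): Angle, rad: 0 = number 1 on top, 0.785 more per number (5 is 3.14); grows as the top moves to +x. A sprung detent pulls it to the nearest number, lugs then 22.5 degrees before and behind the top; passing takes about 7 N at a lug. A tip lowered 36 mm to -x of the axle, to 36 mm above it, and moved level over the axle rolls one click. Stops at 1 and 8; starts at 1 to 3, rarely half-way.
- narrow_rack: Bystander: narrow grey five-place sample rack, loose, 26 x 130 mm, 62 mm tall, one tube up to 103 mm; origin at the centre of its underside.
There are look-alikes about, which are no part of the job. What is meant by the mat is not orange, and is the larger of those in its own colour.

How it is judged:
By the outcome, as a careful person would: the job done as asked, in the order asked, and still so for the second after the job is handed in, with the robot touching nothing.
It also fails if it takes over 72 s, if anything falls off the work surface, if the arm or the gripper's body presses on something with over 40 N, if the wrist force passes 120 N, or if a joint passes its speed limit or range.

## Working session

There is one attempt and no reset: what is moved stays moved. The work goes in short steps, Python scripts to look and compute and a tool call to move; the robot and the scene stay as the last step left them, time stands still between calls to the robot, and variables do not carry over. Pictures are saved under pics/ and viewed, at most 10 in all, crops included, and the job is handed in when it is done.

Besides the shell and the picture viewer there is one more tool, called after "Emit:" as a command line: name --pt "numbers of a row" for each row, then --argument value for the rest. apply_moves: Moves the arm, as the interface text tells. Its arguments: {"type":"object","properties":{"targets":{"type":"array","items":{"type":"array","items":{"type":"number"}}},"gripper":{"type":"number"},"grip_force":{"type":"number"}},"required":["targets"]}

```bash
mkdir -p pics
cat > h.py <<'E'
import numpy as np, cv2
from bench import env
def cap(n,save=None):
    c=env.calibration(n); im,d=env.capture(n)
    if save: cv2.imwrite('pics/'+save,im[:,:,::-1])
    return c,im,d
def w(c,d,u,v,depth=None):
    """pixel -> world for pinhole cameras"""
    z=d if depth is not None else d[v,u]
    u=np.asarray(u,float);v=np.asarray(v,float)
    p=np.stack([(u-c['cx'])/c['fx']*z,-(v-c['cy'])/c['fy']*z,-z,np.ones_like(z)],-1)
    return (p@np.linalg.inv(c['world_to_cam']).T)[...,:3]
def cloud(c,d):
    v,u=np.mgrid[:d.shape[0],:d.shape[1]]
    return w(c,d,u,v)
E
python3 - <<'E'
from h import *
o=env.get_obs();print(o['t'],o['tcp_pos'],o['tcp_rot'],o['grip_width'])
A=[]
for n in('scene','top'):
    c,im,d=cap(n);A.append(im);P=cloud(c,d);np.savez(n,P=P,d=d,im=im)
    print({k:c[k] for k in c if k!='world_to_cam'})
    for t in['cassette_center','dock','mat','analyser','pocket_floor','wheel_axle','narrow_rack']:
        for r in env.place_of(t,n)[:4]:
            u,v=map(int,r['pixel']); 
            print(n,t,u,v,round(r['confidence'],2),P[v,u].round() if 0<=u<512 and 0<=v<384 else '')
cv2.imwrite('pics/a.png',np.hstack([cv2.resize(A[0],(400,300)),cv2.resize(A[1],(400,300))])[:,:,::-1])
cv2.imwrite('pics/top.png',cv2.resize(A[1],(800,600))[:,:,::-1])
cv2.imwrite('pics/scene.png',cv2.resize(A[0],(800,600))[:,:,::-1])
E
```

```text
0.0 [202.48959722 617.4049655  403.75829614] [ 1.57806617e-01  9.87469658e-01 -8.60641269e-04 -7.93810607e-05] 1.000942887109813
{'fx': 347.75752264692227, 'fy': 347.75752264692227, 'cx': 258.0393127657723, 'cy': 184.70907507482596}
scene cassette_center 311 188 0.56 [561. 304.  99.]
scene dock 306 203 0.94 [575. 289.  44.]
scene mat 115 173 0.95 [ 254. -299.    4.]
scene mat 246 199 0.8 [484. 117.   6.]
scene mat 365 155 0.76 [400. 591.   3.]
scene analyser 150 231 0.73 [ 531. -198.   14.]
scene pocket_floor 180 225 0.89 [ 531. -107.   12.]
scene wheel_axle 113 217 0.68 [ 521. -278.  109.]
scene wheel_axle 182 225 0.24 [ 534. -101.   13.]
scene narrow_rack 287 249 0.96 [707. 183.  32.]
{'fx': 410.0343568575046, 'fy': 410.0343568575046, 'cx': 262.1651325317036, 'cy': 188.21689749476843}
top dock 217 172 0.68 [530. 299. 119.]
top mat 134 213 0.78 [397. 601.   7.]
top mat 392 258 0.76 [ 257. -311.    4.]
top mat 268 192 0.64 [481. 127.  10.]
top analyser 355 184 0.57 [ 515. -182.   15.]
top pocket_floor 332 178 0.89 [ 535. -100.   14.]
top wheel_axle 386 186 0.87 [ 493. -260.  122.]
top wheel_axle 354 180 0.61 [ 529. -179.   12.]
top narrow_rack 249 134 0.73 [680. 198.  53.]
```

View pics/top.png

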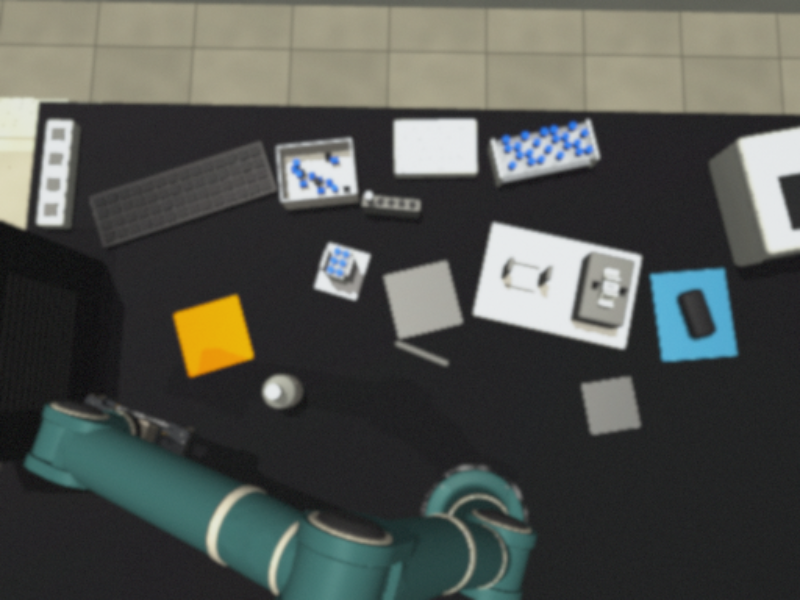

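View pics/scene.png

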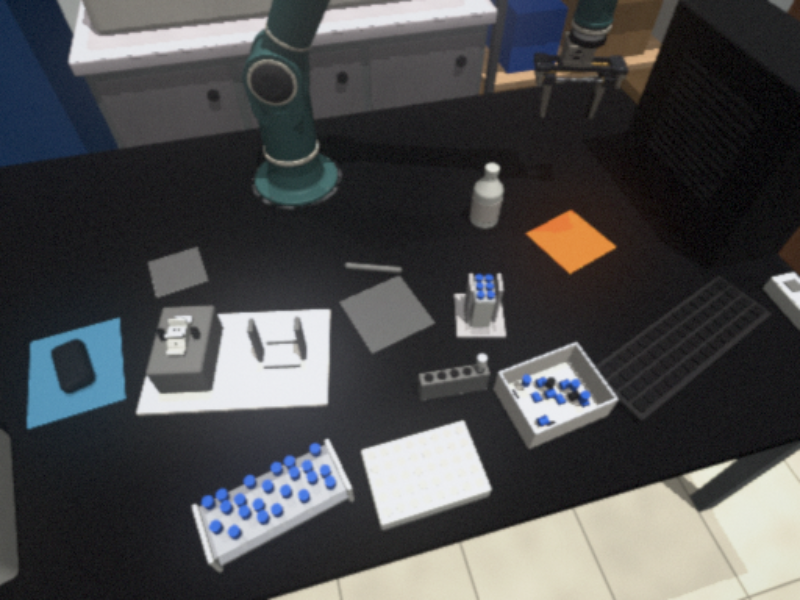

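Top view (800x600): there are four mats. They are orange (213,335), large grey (423,300), small grey (610,405) and blue (694,314). The large grey one is the mat meant: it isn't orange and is the larger of the greys. The cassette with blue caps is in the dock at (342,270), the rack is at (390,204), and the analyser is at (557,285).

Run:
```python
from h import *
cs={}
for n in('top','scene'):
    c,im,d=cap(n);P=cloud(c,d)
    for t,(z0,z1) in {'dock':(5,16),'dock ':(108,130),'mat':(-4,12),'analyser':(5,20),'analyser ':(80,100),'pocket_floor':(110,130),'narrow_rack':(40,72),'cassette_center':(100,120)}.items():
        try: rs=env.regions_of(t.strip(),n)
        except Exception as e: print(t,e);continue
        for r in rs[:3]:
            Q=P[r['region']&(d>0)];q=Q[(Q[:,2]>z0)&(Q[:,2]<z1)]
            if len(q)<8: continue
            R=cv2.minAreaRect(q[:,:2].astype(np.float32))
            print(n,t,z0,z1,round(r['confidence'],2),len(q),'med z %.1f'%np.median(q[:,2]),np.round(R[0]),np.round(R[1]),round(R[2],1))
    if n=='top': cv2.imwrite('pics/crop.png',cv2.resize(im[130:250,190:420],(780,407),interpolation=cv2.INTER_CUBIC)[:,:,::-1])
```

```text
top dock 5 16 0.63 394 med z 10.9 [545. 304.] [102. 110.] 74.6
top dock  108 130 0.63 72 med z 118.4 [544. 304.] [64. 43.] 74.7
top dock  108 130 0.23 85 med z 111.5 [547. 303.] [34. 56.] 71.4
top mat -4 12 0.74 1034 med z 3.2 [ 251. -306.] [114. 115.] 9.8
top mat -4 12 0.7 1717 med z 4.1 [483. 118.] [155. 150.] 14.8
top analyser 5 20 0.83 4095 med z 13.1 [ 522. -190.] [351. 222.] 78.4
top analyser  80 100 0.83 1068 med z 90.7 [ 521. -194.] [272. 151.] 78.1
top pocket_floor 110 130 0.93 212 med z 118.7 [ 524. -186.] [257.  43.] 76.3
top narrow_rack 40 72 0.72 291 med z 62.5 [692. 194.] [128.  28.] 85.5
top cassette_center 100 120 0.81 183 med z 108.1 [546. 300.] [44. 62.] 73.0
scene dock 5 16 0.55 394 med z 11.1 [546. 308.] [ 98. 110.] 73.9
scene dock  108 130 0.55 81 med z 117.7 [546. 307.] [65. 45.] 75.0
scene mat -4 12 0.92 1241 med z 4.6 [389. 600.] [155. 163.] 17.0
scene mat -4 12 0.66 1583 med z 4.1 [483. 123.] [151. 152.] 14.8
scene mat -4 12 0.66 783 med z 3.1 [ 253. -304.] [116. 115.] 9.2
scene analyser 5 20 0.7 4786 med z 12.9 [ 523. -186.] [350. 223.] 78.6
scene analyser 5 20 0.17 99 med z 13.0 [706. 194.] [129.  17.] 78.9
scene analyser  80 100 0.7 1246 med z 90.5 [ 521. -190.] [271. 153.] 79.6
scene analyser  80 100 0.17 15 med z 92.0 [704. 243.] [15.  6.] 79.3
scene pocket_floor 110 130 0.91 285 med z 118.7 [ 522. -183.] [257.  40.] 79.5
scene narrow_rack 40 72 0.84 493 med z 62.3 [694. 197.] [130.  29.] 85.5
scene cassette_center 100 120 0.87 196 med z 108.8 [549. 305.] [38. 61.] 68.8
```

View pics/crop.png

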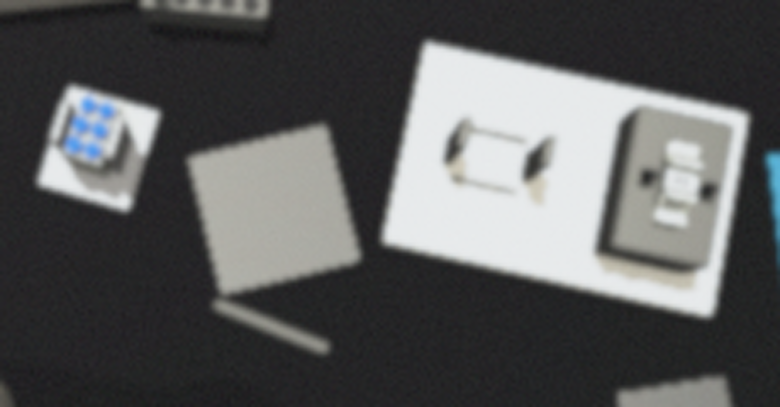

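The enlarged crop shows the large grey mat at (275,210), the dock with the cassette at (95,135) and the pocket at (497,160). All three match the description. Next I'll refine the fits and plan the first move.

```bash
cat >> h.py <<'E'
from scipy.spatial.transform import Rotation as Ro
def plan(x,y,z,psi,src=None):
    """row (tool shift/300, turn/45deg) from measured pose to TCP x,y,z, tool y pointing along psi deg, z down"""
    o=src or env.get_obs(); R0=Ro.from_quat(o['tcp_rot'])
    p=np.radians(psi); yv=np.array([np.cos(p),np.sin(p),0]); zv=np.array([0,0,-1.]); xv=np.cross(yv,zv)
    R1=Ro.from_matrix(np.stack([xv,yv,zv],1))
    s=R0.inv().apply(np.array([x,y,z])-o['tcp_pos'])/300
    t=np.degrees((R0.inv()*R1).as_rotvec())/45
    print('row',np.r_[s,t].round(3),'rows>=',round(np.linalg.norm(s)*300/62.5,1),round(np.linalg.norm(t)*45/10.7,1))
def st():
    o=env.get_obs(); M=Ro.from_quat(o['tcp_rot']).as_matrix()
    print('t %.2f'%o['t'],o['tcp_pos'].round(1),'psi %.2f'%np.degrees(np.arctan2(M[1,1],M[0,1])),'tilt',M[:2,2].round(4),'F',np.round(o['contact_force'],1),'w %.3f g %.1f'%(o['grip_width'],o['grip_force']),'q',np.round(o['qpos'],2))
E
python3 - <<'E'
from h import *
for n in('top','scene'):
    P=np.load(n+'.npz')['P'];a=np.radians(-11.5);ex=np.array([np.cos(a),np.sin(a)]);ey=np.array([-ex[1],ex[0]])
    L=np.stack([(P[...,:2]-[522.5,-188])@ex,(P[...,:2]-[522.5,-188])@ey,P[...,2]],-1).reshape(-1,3)
    for nm,(z0,z1,y0,y1,x0) in dict(cheeks=(112,128,0,170,60),cons=(84,97,-170,-40,90),wheel=(105,140,-170,-40,60),plate=(6,18,-200,200,130)).items():
        q=L[(L[:,2]>z0)&(L[:,2]<z1)&(L[:,1]>y0)&(L[:,1]<y1)&(abs(L[:,0])<x0)]
        if nm=='cheeks':
            m=(q[:,1].min()+q[:,1].max())/2
            for s in(q[:,1]<m,q[:,1]>=m): print(n,nm,s.sum(),q[s].mean(0).round(1),q[s].min(0).round(),q[s].max(0).round())
        else:
            R=cv2.minAreaRect(q[:,:2].astype(np.float32));print(n,nm,len(q),np.round(R[0],1),np.round(R[1]),round(R[2],1),q.min(0).round(),q.max(0).round())
st();plan(546,304.5,350,-15.2)
E
```

```text
top cheeks 29 [  0.2  41.8 120.3] [-15.  36. 115.] [ 16.  46. 127.]
top cheeks 29 [  0.2 125.4 120.3] [-15. 120. 114.] [ 15. 130. 126.]
top cons 969 [ -1.5 -91.9] [101. 151.] 89.3 [ -77. -142.   84.] [ 74. -41.  97.]
top wheel 197 [ -1.6 -88.3] [64. 79.] 55.5 [ -42. -126.  105.] [ 38. -56. 131.]
top plate 4064 [0.5 0.6] [397. 259.] 90.0 [-129. -198.    6.] [130. 199.  18.]
scene cheeks 38 [  1.1  44.6 119.6] [-13.  39. 112.] [ 15.  49. 123.]
scene cheeks 39 [  2.5 128.6 119.4] [-15. 123. 112.] [ 17. 133. 124.]
scene cons 1089 [ -0.6 -89.1] [ 98. 151.] 89.4 [ -76. -139.   84.] [ 74. -40.  97.]
scene wheel 265 [  0.4 -88.6] [60. 52.] 52.2 [ -39. -125.  105.] [ 26. -54. 129.]
scene plate 4752 [-5.4  7.8] [239. 385.] 1.0 [-128. -184.    6.] [115. 198.  18.]
t 1.70 [202.5 617.7 404.7] psi 71.85 tilt [0.0001 0.    ] F [ 0.5  0.8 -0.8] w 1.001 g 0.0 q [-1.3   0.47 -0.01  1.6   0.01  1.07 -0.06]
row [-1.413 -0.635  0.182  0.     0.     1.934] rows>= 7.5 8.1
```

Emit:
apply_moves --pt "-0.7 -0.315 0.09 0 0 0.97" --pt "-0.7 -0.315 0.09 0 0 0.97" --pt "-0.7 -0.315 0.09 0 0 0.97" --pt "-0.7 -0.315 0.09 0 0 0.97" --pt "-0.7 -0.315 0.09 0 0 0.97" --gripper 1

```text
t: 2.33
tcp_pos: [376.0, 459.2, 377.6]
tcp_rot: [0.517, 0.856, -0.0, 0.001]
contact_force: [0.2, -0.1, 0.0]
grip_width: 0.997
grip_force: 0.0
```

```bash
python3 -c "
from h import *
st();plan(546,304.5,350,-15.2)"
```

```text
t 2.33 [376.  459.2 377.6] psi 27.71 tilt [ 0.0014 -0.0017] F [ 0.2 -0.1  0. ] w 0.997 g 0.0 q [-1.1   0.4   0.21  1.78 -0.09  0.97 -0.38]
row [-0.72   0.262  0.094  0.002  0.002  0.954] rows>= 3.7 4.0
```

Emit:
apply_moves --pt "-0.72 0.262 0.094 0 0 0.954" --pt "-0.72 0.262 0.094 0 0 0.954" --pt "-0.72 0.262 0.094 0 0 0.954" --pt "-0.72 0.262 0.094 0 0 0.954" --pt "-0.72 0.262 0.094 0 0 0.954"

```text
t: 2.95
tcp_pos: [545.9, 306.8, 349.2]
tcp_rot: [0.793, 0.609, -0.0, 0.001]
contact_force: [-0.1, -0.0, -0.4]
grip_width: 1.001
grip_force: 0.0
```

Run:
```python
from h import *
st()
c,im,d=cap('wrist','w1.png')
print({k:c[k] for k in c if k!='world_to_cam'}, np.linalg.inv(c['world_to_cam']).round(3))
print(d[d>0].min(),d.max())
def fe(c,d):
    v,u=np.mgrid[:384,:512].astype(float); x=(u-c['cx'])/c['fx'];y=(v-c['cy'])/c['fy'];th=np.hypot(x,y);k=np.where(th>0,np.tan(th)/np.maximum(th,1e-9),1)
    p=np.stack([x*k*d,-y*k*d,-d,np.ones_like(d)],-1);return (p@np.linalg.inv(c['world_to_cam']).T)[...,:3]
P=fe(c,d);m=(d>0)&(P[...,2]>100)&(P[...,2]<112)&(abs(P[...,0]-546)<60)&(abs(P[...,1]-304)<60)
q=P[m];print(len(q),cv2.minAreaRect(q[:,:2].astype(np.float32)))
m=(d>0)&(P[...,2]>114)&(P[...,2]<124)&(abs(P[...,0]-546)<60)&(abs(P[...,1]-304)<60)
q=P[m];print(len(q),cv2.minAreaRect(q[:,:2].astype(np.float32)))
```

```text
t 2.95 [545.9 306.8 349.2] psi -15.00 tilt [ 0.001  -0.0017] F [-0.1 -0.  -0.4] w 1.001 g 0.0 q [-0.87  0.5   0.41  1.74 -0.24  0.95 -0.63]
{'fx': 297.3186396354542, 'fy': 297.3186396354542, 'cx': 259.0735481658477, 'cy': 194.0379768433694} [[ 9.66000e-01  2.50000e-01  6.80000e-02  5.64816e+02]
 [-2.59000e-01  9.32000e-01  2.54000e-01  3.76043e+02]
 [ 0.00000e+00 -2.63000e-01  9.65000e-01  3.29323e+02]
 [ 0.00000e+00  0.00000e+00  0.00000e+00  1.00000e+00]]
50.001144 848.2252
3610 ((548.0299682617188, 306.2620849609375), (57.085365295410156, 63.39897918701172), 74.30348205566406)
1234 ((544.6519165039062, 303.73382568359375), (63.94266891479492, 43.761260986328125), 74.02725219726562)
```

View pics/w1.png

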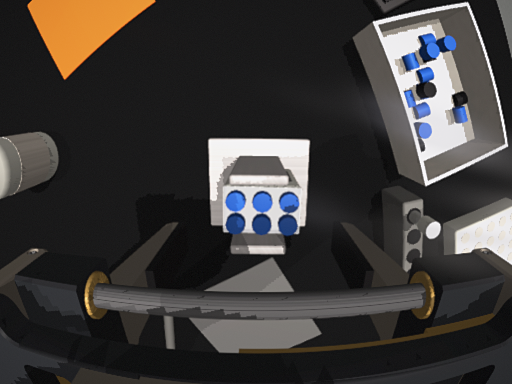

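The wrist view shows the cassette's six blue caps at (262,212), standing between the dock walls. The box and rack are well clear to the right.

```bash
cat >> h.py <<'E'
def fe(c,d):
    """fisheye cloud"""
    v,u=np.mgrid[:384,:512].astype(float); x=(u-c['cx'])/c['fx'];y=(v-c['cy'])/c['fy'];th=np.hypot(x,y);k=np.where(th>0,np.tan(th)/np.maximum(th,1e-9),1)
    p=np.stack([x*k*d,-y*k*d,-d,np.ones_like(d)],-1);return (p@np.linalg.inv(c['world_to_cam']).T)[...,:3]
E
python3 -c "
from h import *
plan(546.5,303.2,246,-16)"
```

```text
row [-0.017  0.012  0.344 -0.     0.     0.029] rows>= 1.7 0.1
```

Emit:
apply_moves --pt "-0.017 0.012 0.1 0 0 0.025" --pt "-0.017 0.012 0.2 0 0 0.025" --pt "-0.017 0.012 0.28 0 0 0.025" --pt "-0.017 0.012 0.344 0 0 0.025" --pt "-0.017 0.012 0.344 0 0 0.025"

```text
t: 3.62
tcp_pos: [544.9, 304.5, 245.0]
tcp_rot: [0.797, 0.604, -0.001, -0.001]
contact_force: [1.0, 0.2, -0.1]
grip_width: 1.001
grip_force: 0.0
```

Emit:
apply_moves --pt "0 0 0 0 0 0" --pt "0 0 0 0 0 0" --pt "0 0 0 0 0 0" --pt "0 0 0 0 0 0" --pt "0 0 0 0 0 0" --gripper 0.5 --grip_force 25

```text
t: 4.25
tcp_pos: [546.6, 303.4, 247.1]
tcp_rot: [0.798, 0.603, 0.001, 0.0]
contact_force: [0.3, -0.2, 5.5]
grip_width: 0.692
grip_force: 24.9
```

```bash
python3 -c "
from h import *
st()"
```

```text
t 4.25 [546.6 303.4 247.1] psi -15.87 tilt [0.0013 0.0009] F [ 0.3 -0.2  5.5] w 0.692 g 24.9 q [-0.83  0.64  0.37  1.79 -0.31  0.77 -0.58]
```

Emit:
apply_moves --pt "0 0 -0.04 0 0 0" --pt "0 0 -0.12 0 0 0" --pt "0 0 -0.25 0 0 0" --pt "0 0 -0.38 0 0 0" --pt "0 0 -0.44 0 0 0" --grip_force 35

```text
t: 4.88
tcp_pos: [546.2, 303.3, 380.4]
tcp_rot: [0.798, 0.603, 0.001, 0.0]
contact_force: [0.4, 0.3, -2.7]
grip_width: 0.692
grip_force: 34.9
```

```bash
python3 -c "
from h import *
st();plan(483,122,330,78.5)"
```

```text
t 4.88 [546.2 303.3 380.4] psi -15.86 tilt [0.0018 0.0013] F [ 0.4  0.3 -2.7] w 0.692 g 34.9 q [-0.88  0.47  0.43  1.72 -0.23  1.01 -0.65]
row [-0.639 -0.038  0.167  0.003 -0.    -2.097] rows>= 3.2 8.8
```

Emit:
apply_moves --pt "-0.09 0 0 0 0 -0.23" --pt "-0.25 -0.01 0 0 0 -0.46" --pt "-0.4 -0.02 0 0 0 -0.69" --pt "-0.55 -0.03 0.03 0 0 -0.92" --pt "-0.639 -0.038 0.06 0 0 -1.0"

```text
t: 5.5
tcp_pos: [481.5, 119.7, 359.5]
tcp_rot: [0.506, 0.862, -0.001, -0.001]
contact_force: [0.6, -0.1, -2.8]
grip_width: 0.693
grip_force: 34.9
```

```bash
python3 -c "
from h import *
st();plan(483,122,330,78.5)"
```

```text
t 5.50 [481.5 119.7 359.5] psi 29.19 tilt [-0.0019 -0.0008] F [ 0.6 -0.1 -2.8] w 0.693 g 34.9 q [-0.59  0.27  0.32  2.03 -0.11  0.86  0.31]
row [ 4.000e-03  8.000e-03  9.800e-02 -2.000e-03 -1.000e-03 -1.096e+00] rows>= 0.5 4.6
```

Emit:
apply_moves --pt "0.004 0.008 0 0 0 -0.23" --pt "0.004 0.008 0 0 0 -0.46" --pt "0.004 0.008 0.05 0 0 -0.69" --pt "0.004 0.008 0.1 0 0 -0.92" --pt "0.004 0.008 0.1 0 0 -1.0"

```text
t: 6.12
tcp_pos: [483.3, 123.9, 328.4]
tcp_rot: [0.137, 0.991, -0.001, -0.002]
contact_force: [-0.4, -0.0, -2.4]
grip_width: 0.696
grip_force: 34.9
```

```bash
python3 -c "
from h import *
st();plan(483,122,240,78.5)"
```

```text
t 6.12 [483.3 123.9 328.4] psi 74.31 tilt [-0.0043 -0.0015] F [-0.4 -0.  -2.4] w 0.696 g 34.9 q [-0.46  0.32  0.17  2.04 -0.07  0.79  1.05]
row [-0.002 -0.006  0.295 -0.003 -0.005 -0.093] rows>= 1.4 0.4
```

Emit:
apply_moves --pt "-0.002 -0.006 0.09 0 -0.005 -0.093" --pt "-0.002 -0.006 0.17 0 -0.005 -0.093" --pt "-0.002 -0.006 0.23 0 -0.005 -0.093" --pt "-0.002 -0.006 0.265 0 -0.005 -0.093" --pt "-0.002 -0.006 0.28 0 -0.005 -0.093"

```text
t: 6.75
tcp_pos: [484.1, 122.3, 245.6]
tcp_rot: [0.102, 0.995, -0.001, 0.001]
contact_force: [0.1, 0.0, -2.5]
grip_width: 0.696
grip_force: 34.9
```

Emit:
apply_moves --pt "0 0 0.003 0 0 0" --pt "0 0 0.006 0 0 0" --pt "0 0 0.008 0 0 0" --pt "0 0 0.01 0 0 0"

```text
t: 7.25
tcp_pos: [484.5, 122.4, 243.6]
tcp_rot: [0.102, 0.995, -0.0, 0.002]
contact_force: [0.4, -0.3, -2.2]
grip_width: 0.698
grip_force: 34.9
```

```bash
python3 -c "
from h import *
st()"
```

```text
t 7.25 [484.5 122.4 243.6] psi 78.32 tilt [ 0.0044 -0.0007] F [ 0.4 -0.3 -2.2] w 0.698 g 34.9 q [-0.43  0.46  0.14  2.09 -0.1   0.6   1.15]
```

Emit:
apply_moves --pt "0 0 0.003 0 0.005 0" --pt "0 0 0.006 0 0.005 0" --pt "0 0 0.009 0 0.005 0"

```text
t: 7.62
tcp_pos: [484.4, 122.4, 240.5]
tcp_rot: [0.102, 0.995, -0.0, -0.0]
contact_force: [-0.1, 0.5, -3.2]
grip_width: 0.695
grip_force: 34.9
```

Emit:
apply_moves --pt "0 0 0.002 0 0 0" --pt "0 0 0.004 0 0 0"

```text
t: 7.88
tcp_pos: [484.5, 122.3, 240.1]
tcp_rot: [0.102, 0.995, -0.0, -0.0]
contact_force: [-3.5, -1.8, 10.6]
grip_width: 0.697
grip_force: 34.9
```

Contact with the mat. Releasing.

Emit:
apply_moves --pt "0 0 0 0 0 0" --pt "0 0 0 0 0 0" --pt "0 0 0 0 0 0" --pt "0 0 0 0 0 0" --gripper 1

```text
t: 8.38
tcp_pos: [484.4, 122.4, 239.3]
tcp_rot: [0.102, 0.995, -0.0, 0.0]
contact_force: [0.0, 0.6, 0.9]
grip_width: 1.003
grip_force: 0.0
```

Emit:
apply_moves --pt "0 0 -0.06 0 0 0" --pt "0 0 -0.2 0 0 0" --pt "0 0 -0.38 0 0 0" --pt "0 0 -0.38 0 0 0.2" --pt "0 0 -0.38 0 0 0.4"

```text
t: 9.0
tcp_pos: [484.4, 122.4, 354.3]
tcp_rot: [0.259, 0.966, 0.001, 0.001]
contact_force: [0.3, 0.4, 0.7]
grip_width: 0.997
grip_force: 0.0
```

Run:
```python
from h import *
st()
c,im,d=cap('wrist','w2.png');P=fe(c,d)
q=P[(d>0)&(P[...,2]>92)&(P[...,2]<112)&(abs(P[...,0]-484)<60)&(abs(P[...,1]-122)<60)]
R=cv2.minAreaRect(q[:,:2].astype(np.float32));print(len(q),np.round(R[0],1),np.round(R[1],1),R[2],np.median(q[:,2]))
plan(R[0][0],R[0][1],240,-11.5)
```

```text
t 9.00 [484.4 122.4 354.3] psi 60.03 tilt [0.0017 0.0008] F [0.3 0.4 0.7] w 0.997 g 0.0 q [-0.51  0.28  0.23  2.03 -0.08  0.85  0.81]
3223 [483.7 120.5] [63.5 39.7] 78.08489227294922 100.40345221772179
row [-1.000e-03 -7.000e-03  3.800e-01  1.000e-03  0.000e+00  1.584e+00] rows>= 1.8 6.7
```

View pics/w2.png

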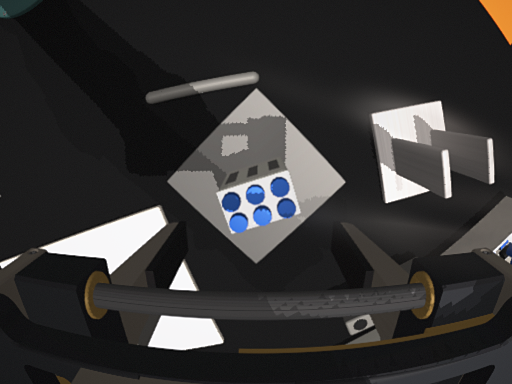

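The cassette stands upright on the mat, with its caps at (260,203). I'll turn back 90°, then look at it and the pocket in that same tool orientation.

Emit:
apply_moves --pt "0 0 0 0 0 0.23" --pt "0 0 0 0 0 0.46" --pt "0 0 0 0 0 0.69" --pt "0 0 0 0 0 0.92" --pt "0 0 0 0 0 1.0"

```text
t: 9.68
tcp_pos: [484.3, 122.4, 353.2]
tcp_rot: [0.607, 0.795, -0.0, -0.0]
contact_force: [0.2, 0.4, -0.0]
grip_width: 0.999
grip_force: 0.0
```

Emit:
apply_moves --pt "0 0 0 0 0 0.23" --pt "0 0 0 0 0 0.46" --pt "0 0 0 0 0 0.59" --pt "0 0 0 0 0 0.59"

```text
t: 10.18
tcp_pos: [484.3, 122.5, 353.2]
tcp_rot: [0.772, 0.636, -0.0, 0.0]
contact_force: [-0.1, -0.3, -0.4]
grip_width: 1.002
grip_force: 0.0
```

Run:
```python
from h import *
st()
c,im,d=cap('wrist');P=fe(c,d)
q=P[(d>0)&(P[...,2]>92)&(P[...,2]<112)&(abs(P[...,0]-484)<60)&(abs(P[...,1]-122)<60)]
R=cv2.minAreaRect(q[:,:2].astype(np.float32));print(len(q),np.round(R[0],1),np.round(R[1],1),R[2],np.median(q[:,2]))
plan(535,-100,355,-11.5)
```

```text
t 10.18 [484.3 122.5 353.2] psi -11.05 tilt [-0.0003 -0.0005] F [-0.1 -0.3 -0.4] w 1.002 g 0.0 q [-0.7   0.29  0.46  2.04 -0.17  0.85 -0.34]
3338 [484.1 120.7] [63.7 40. ] 77.64530181884766 100.62929064904685
row [-0.696  0.308 -0.006 -0.     0.001  0.011] rows>= 3.7 0.0
```

Emit:
apply_moves --pt "-0.15 0.065 0 0 0 0" --pt "-0.34 0.15 0 0 0 0" --pt "-0.52 0.23 0 0 0 0" --pt "-0.65 0.29 0 0 0 0.01" --pt "-0.696 0.308 0 0 0 0.01"

```text
t: 10.85
tcp_pos: [534.4, -103.3, 353.5]
tcp_rot: [0.776, 0.631, -0.0, 0.0]
contact_force: [0.6, 0.7, 0.0]
grip_width: 0.999
grip_force: 0.0
```

Run:
```python
from h import *
env.capture('top')
st()
c,im,d=cap('wrist','w3.png');P=fe(c,d)
a=np.radians(-11.5);ex=np.array([np.cos(a),np.sin(a)]);ey=np.array([-ex[1],ex[0]]);o=np.array([522.5,-188])
L=np.concatenate([((P[...,:2]-o)@np.stack([ex,ey],1)),P[...,2:]],-1)
ok=(d>0)&(abs(L[...,0])<60)
for nm,y0,y1 in(('a',25,80),('b',90,150)):
    q=P[ok&(L[...,2]>114)&(L[...,2]<126)&(L[...,1]>y0)&(L[...,1]<y1)]
    if len(q)>5: R=cv2.minAreaRect(q[:,:2].astype(np.float32));print(nm,len(q),np.round(R[0],1),np.round(R[1],1),R[2],np.median(q[:,2]))
q=P[ok&(L[...,2]>15.5)&(L[...,2]<22)&(L[...,1]>55)&(L[...,1]<115)]
print('lips',len(q))
if len(q)>5: print(cv2.minAreaRect(q[:,:2].astype(np.float32)))
np.save('L3',L)
```

```text
t 10.90 [ 534.4 -103.6  353.4] psi -11.81 tilt [ 0.0002 -0.0015] F [-0.1 -1.4  0. ] w 1.000 g 0.0 q [-0.3   0.38  0.54  1.94 -0.24  0.89  0.15]
a 473 [ 530.1 -148.1] [10.6 29.7] 76.400634765625 120.02816961513707
b 585 [547.4 -66.8] [10.5 29.4] 78.12644958496094 120.06953788218948
lips 417
((539.2445678710938, -104.48812103271484), (59.52766799926758, 59.591190338134766), 78.59413146972656)
```

View pics/w3.png

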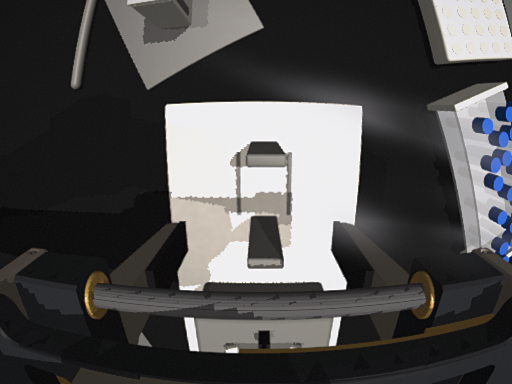

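The pocket is at (265,185) between its two cheeks at (267,155) and (265,245). Its centre is near (539,-106), yaw -12°. Back to the cassette.

```bash
python3 -c "
from h import *
plan(484.3,122.3,353,-12)"
```

```text
row [ 0.697 -0.315  0.001 -0.     0.001  0.006] rows>= 3.7 0.0
```

Emit:
apply_moves --pt "0.15 -0.07 0 0 0 0" --pt "0.34 -0.155 0 0 0 0" --pt "0.52 -0.235 0 0 0 0" --pt "0.65 -0.295 0 0 0 0.005" --pt "0.697 -0.315 0 0 0 0.005"

```text
t: 11.58
tcp_pos: [482.4, 128.1, 353.2]
tcp_rot: [0.774, 0.633, -0.0, -0.001]
contact_force: [-0.2, -0.1, -0.3]
grip_width: 1.002
grip_force: 0.0
```

Emit:
apply_moves --pt "0 0 0 0 0 0" --pt "0 0 0 0 0 0"

```text
t: 11.82
tcp_pos: [484.4, 122.3, 353.4]
tcp_rot: [0.777, 0.629, -0.0, 0.0]
contact_force: [-0.8, -0.5, 0.6]
grip_width: 0.999
grip_force: 0.0
```

```bash
python3 -c "
from h import *
st();plan(484.3,122.3,240,-12)"
```

```text
t 11.82 [484.4 122.3 353.4] psi -11.98 tilt [ 0.0001 -0.0007] F [-0.8 -0.5  0.6] w 0.999 g 0.0 q [-0.71  0.29  0.47  2.04 -0.17  0.85 -0.35]
row [ 0.    -0.     0.378  0.     0.001  0.   ] rows>= 1.8 0.0
```

Emit:
apply_moves --pt "0 0 0.1 0 0 0" --pt "0 0 0.2 0 0 0" --pt "0 0 0.3 0 0 0" --pt "0 0 0.36 0 0 0" --pt "0 0 0.378 0 0 0"

```text
t: 12.45
tcp_pos: [484.3, 122.4, 239.2]
tcp_rot: [0.777, 0.629, -0.001, 0.0]
contact_force: [-0.7, -0.3, 0.3]
grip_width: 1.002
grip_force: 0.0
```

Emit:
apply_moves --pt "0 0 0 0 0 0" --pt "0 0 0 0 0 0" --pt "0 0 0 0 0 0" --pt "0 0 0 0 0 0" --pt "0 0 0 0 0 0" --gripper 0.25 --grip_force 15

```text
t: 13.08
tcp_pos: [484.2, 123.6, 240.2]
tcp_rot: [0.777, 0.63, 0.0, 0.0]
contact_force: [-0.6, -0.5, -0.1]
grip_width: 0.478
grip_force: 0.0
```

Emit:
apply_moves --pt "0 0 0 0 0 0" --pt "0 0 0 0 0 0" --grip_force 35

```text
t: 13.32
tcp_pos: [484.3, 123.5, 240.1]
tcp_rot: [0.777, 0.63, 0.0, 0.0]
contact_force: [-0.2, 0.3, 0.7]
grip_width: 0.435
grip_force: 35.0
```

```bash
python3 -c "
from h import *
st()"
```

```text
t 13.32 [484.3 123.5 240.1] psi -11.90 tilt [0.0003 0.    ] F [-0.2  0.3  0.7] w 0.435 g 35.0 q [-0.63  0.48  0.39  2.1  -0.31  0.61 -0.24]
```

Emit:
apply_moves --pt "0 0 -0.04 0 0 0" --pt "0 0 -0.14 0 0 0" --pt "0 0 -0.28 0 0 0" --pt "0 0 -0.42 0 0 0" --pt "0 0 -0.47 0 0 0"

```text
t: 13.95
tcp_pos: [484.4, 123.3, 383.4]
tcp_rot: [0.777, 0.63, 0.002, 0.0]
contact_force: [0.1, 0.6, -2.7]
grip_width: 0.434
grip_force: 35.0
```

```bash
python3 -c "
from h import *
st();plan(539.2,-105.0,380,-12)"
```

```text
t 13.95 [484.4 123.3 383.4] psi -11.91 tilt [0.0034 0.0018] F [ 0.1  0.6 -2.7] w 0.434 g 35.0 q [-0.74  0.25  0.49  2.01 -0.15  0.91 -0.38]
row [-0.707  0.336  0.011  0.004 -0.003  0.002] rows>= 3.8 0.0
```

Emit:
apply_moves --pt "-0.12 0.057 0 0 0 0" --pt "-0.3 0.143 0 0 0 0" --pt "-0.48 0.228 0 0 0 0" --pt "-0.64 0.304 0 0 0 0" --pt "-0.707 0.336 0.01 0 0 0"

```text
t: 14.58
tcp_pos: [538.6, -108.4, 377.2]
tcp_rot: [0.778, 0.628, -0.001, 0.0]
contact_force: [0.8, 0.8, -2.4]
grip_width: 0.436
grip_force: 35.0
```

Emit:
apply_moves --pt "0 0 0 0 0 0" --pt "0 0 0 0 0 0"

```text
t: 14.82
tcp_pos: [538.8, -103.6, 377.2]
tcp_rot: [0.776, 0.63, -0.001, -0.001]
contact_force: [0.2, 0.1, -2.6]
grip_width: 0.435
grip_force: 35.0
```

Run:
```python
from h import *
st()
c,im,d=cap('wrist','w4.png');P=fe(c,d)
a=np.radians(-12);ex=np.array([np.cos(a),np.sin(a)]);ey=np.array([-ex[1],ex[0]]);o=np.array([539.2,-106])
L=np.concatenate([((P[...,:2]-o)@np.stack([ex,ey],1)),P[...,2:]],-1)
ok=(d>0)&(abs(L[...,0])<60)&(abs(L[...,1])<80)
for z0,z1 in((114,126),(232,250)):
    q=L[ok&(L[...,2]>z0)&(L[...,2]<z1)]
    for s in(q[:,1]<0,q[:,1]>=0):
        if s.sum()>5: print(z0,s.sum(),q[s].min(0).round(1),q[s].max(0).round(1))
q=L[ok&(L[...,2]>15.5)&(L[...,2]<22)]; print(len(q),q.min(0).round(1),q.max(0).round(1)) if len(q) else 0
plan(539.2,-105.0,265,-12)
```

```text
t 14.82 [ 538.8 -103.6  377.2] psi -11.84 tilt [-0.0019  0.0007] F [ 0.2  0.1 -2.6] w 0.435 g 35.0 q [-0.34  0.36  0.58  1.91 -0.24  0.95  0.15]
114 461 [-14.7  35.4 114.5] [ 13.7  45.3 121.9]
232 1114 [-21.3 -29.  232. ] [ 19.1  -0.  246.3]
232 5079 [-37.7   0.  232. ] [ 35.2  28.9 250. ]
181 [-29.9   4.2  15.5] [29.3 45.  21.2]
row [-0.005  0.003  0.375 -0.002 -0.001  0.005] rows>= 1.8 0.0
```

View pics/w4.png

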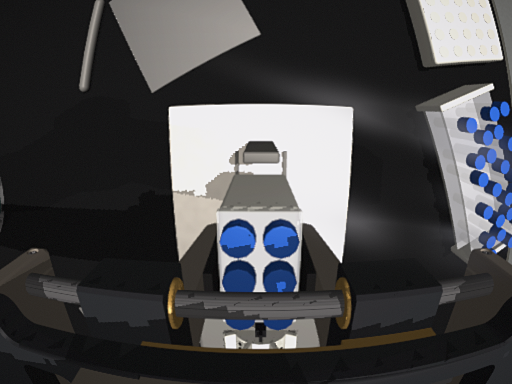

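The wrist view shows the cassette over the pocket: caps at (260,255), its end face at (260,195), the far cheek at (262,150). Before lowering I'll measure the gap between the end face and the cheek.

Run:
```python
from h import *
st()
c,im,d=cap('wrist');P=fe(c,d)
a=np.radians(-12);ex=np.array([np.cos(a),np.sin(a)]);ey=np.array([-ex[1],ex[0]]);o=np.array([539.2,-106])
L=np.concatenate([((P[...,:2]-o)@np.stack([ex,ey],1)),P[...,2:]],-1)
for z in range(140,245,12):
    q=L[(d>0)&(abs(L[...,0])<28)&(L[...,1]>15)&(L[...,1]<50)&(abs(L[...,2]-z)<6)]
    r=q[abs(q[:,0])<12]
    if len(q)>5: print(z,len(q),'end y',np.median(r[:,1]).round(1) if len(r) else '', 'x',np.percentile(q[:,0],[1,99]).round(1))
for z in(30,50,70,90,110):
    q=L[(d>0)&(abs(L[...,0])<14)&(L[...,1]>25)&(L[...,1]<60)&(abs(L[...,2]-z)<6)];
    if len(q): print('cheek',z,len(q),np.median(q[:,1]).round(1))
```

```text
t 14.88 [ 538.9 -103.3  377.4] psi -11.79 tilt [-0.0013  0.0008] F [ 0.1 -0.7 -1.8] w 0.431 g 35.0 q [-0.34  0.36  0.58  1.91 -0.24  0.95  0.15]
140 15 end y 31.3 x [-17.6  16. ]
152 192 end y 31.5 x [-19.7  16.9]
164 200 end y 31.5 x [-19.5  16.9]
176 259 end y 31.6 x [-19.7  17.2]
188 307 end y 31.6 x [-19.5  17.1]
200 381 end y 31.6 x [-19.7  17.1]
212 461 end y 31.6 x [-19.7  17.3]
224 814 end y 31.5 x [-20.8  18.6]
236 3263 end y 24.8 x [-20.4  18. ]
cheek 30 24 45.2
cheek 50 35 45.2
cheek 70 51 45.1
cheek 90 36 45.1
cheek 110 65 45.1
```

```bash
python3 -c "
from h import *
plan(539.5,-105.0,255,-12)"
```

```text
row [-0.005  0.003  0.409 -0.001 -0.001  0.005] rows>= 2.0 0.0
```

Emit:
apply_moves --pt "-0.005 0.003 0.03 0 0 0.003" --pt "-0.005 0.003 0.08 0 0 0.003" --pt "-0.005 0.003 0.14 0 0 0.003" --pt "-0.005 0.003 0.2 0 0 0.003" --pt "-0.005 0.003 0.26 0 0 0.003"

```text
t: 15.55
tcp_pos: [539.5, -106.5, 298.4]
tcp_rot: [0.777, 0.629, -0.0, -0.0]
contact_force: [-0.0, 0.1, -2.9]
grip_width: 0.432
grip_force: 35.0
```

```bash
python3 -c "
from h import *
st();plan(539.5,-105.0,254,-12)"
```

```text
t 15.55 [ 539.5 -106.5  298.4] psi -12.04 tilt [-0.0009 -0.0002] F [-0.   0.1 -2.9] w 0.432 g 35.0 q [-0.29  0.47  0.53  1.96 -0.33  0.79  0.22]
row [ 0.005 -0.001  0.148 -0.001  0.    -0.001] rows>= 0.7 0.0
```

Emit:
apply_moves --pt "0.003 0 0.04 0 0 0" --pt "0.003 0 0.08 0 0 0" --pt "0.003 0 0.115 0 0 0" --pt "0.003 0 0.135 0 0 0" --pt "0.003 0 0.145 0 0 0"

```text
t: 16.18
tcp_pos: [539.9, -105.7, 256.3]
tcp_rot: [0.777, 0.629, -0.0, 0.0]
contact_force: [0.5, 0.7, -2.0]
grip_width: 0.438
grip_force: 35.0
```

Emit:
apply_moves --pt "0 0 0.003 0 0 0" --pt "0 0 0.006 0 0 0" --pt "0 0 0.009 0 0 0"

```text
t: 16.55
tcp_pos: [539.9, -105.6, 254.0]
tcp_rot: [0.777, 0.629, 0.0, 0.0]
contact_force: [-0.4, 0.5, -2.2]
grip_width: 0.428
grip_force: 35.0
```

```bash
python3 -c "
from h import *
st()"
```

```text
t 16.55 [ 539.9 -105.6  254. ] psi -12.03 tilt [ 0.0005 -0.0001] F [-0.4  0.5 -2.2] w 0.428 g 35.0 q [-0.25  0.54  0.49  1.98 -0.38  0.71  0.26]
```

Emit:
apply_moves --pt "0 0 0.003 0 0 0" --pt "0 0 0.006 0 0 0" --pt "0 0 0.009 0 0 0"

```text
t: 16.92
tcp_pos: [539.8, -105.6, 251.1]
tcp_rot: [0.777, 0.629, 0.0, 0.0]
contact_force: [0.0, -0.3, -2.8]
grip_width: 0.436
grip_force: 35.0
```

Emit:
apply_moves --pt "0 0 0.002 0 0 0" --pt "0 0 0.004 0 0 0"

```text
t: 17.18
tcp_pos: [539.8, -105.6, 249.9]
tcp_rot: [0.777, 0.629, -0.0, 0.0]
contact_force: [0.2, -0.4, -1.9]
grip_width: 0.433
grip_force: 35.0
```

Emit:
apply_moves --pt "0 0 0.002 0 0 0" --pt "0 0 0.002 0 0 0"

```text
t: 17.42
tcp_pos: [539.8, -105.6, 249.3]
tcp_rot: [0.777, 0.629, -0.0, 0.0]
contact_force: [0.4, -0.1, -2.6]
grip_width: 0.432
grip_force: 35.0
```

Emit:
apply_moves --pt "0 0 0.002 0 0 0" --pt "0 0 0.002 0 0 0"

```text
t: 17.68
tcp_pos: [539.9, -105.7, 249.1]
tcp_rot: [0.777, 0.629, 0.0, -0.0]
contact_force: [-1.5, 0.4, 3.7]
grip_width: 0.435
grip_force: 35.0
```

Seated on the pocket floor. Release and rise.

Emit:
apply_moves --pt "0 0 0 0 0 0" --pt "0 0 0 0 0 0" --pt "0 0 0 0 0 0" --pt "0 0 0 0 0 0" --gripper 0.8

```text
t: 18.18
tcp_pos: [539.9, -105.6, 248.7]
tcp_rot: [0.777, 0.629, -0.0, 0.0]
contact_force: [-0.3, 0.1, -0.1]
grip_width: 0.797
grip_force: 0.0
```

Emit:
apply_moves --pt "0 0 -0.05 0 0 0" --pt "0 0 -0.18 0 0 0" --pt "0 0 -0.36 0 0 0" --pt "0 0 -0.5 0 0 0" --pt "0 0 -0.5 0 0 0"

```text
t: 18.8
tcp_pos: [540.5, -106.3, 403.0]
tcp_rot: [0.777, 0.629, 0.003, 0.002]
contact_force: [-0.5, 0.2, -0.5]
grip_width: 0.796
grip_force: 0.0
```

Run:
```python
from h import *
st()
c,im,d=cap('wrist');P=fe(c,d)
a=np.radians(-12);ex=np.array([np.cos(a),np.sin(a)]);ey=np.array([-ex[1],ex[0]]);o=np.array([539.2,-106])
L=np.concatenate([((P[...,:2]-o)@np.stack([ex,ey],1)),P[...,2:]],-1)
q=L[(d>0)&(abs(L[...,0])<40)&(abs(L[...,1])<34)&(L[...,2]>95)&(L[...,2]<125)]
R=cv2.minAreaRect(q[:,:2].astype(np.float32));print(len(q),R,np.median(q[:,2]))
w_=o-175*ey;print(w_)
plan(*(w_+[0,0]-60*ey),400,-102)
plan(*(w_-100*ey),400,-12)
```

```text
t 18.80 [ 540.5 -106.3  403. ] psi -12.05 tilt [0.008  0.0002] F [-0.5  0.2 -0.5] w 0.796 g 0.0 q [-0.36  0.33  0.61  1.88 -0.22  0.99  0.14]
2563 ((0.7986888885498047, -2.0817394256591797), (63.160823822021484, 40.097599029541016), 89.78352355957031) 108.28904220586276
[ 502.81545411 -277.17583013]
row [-0.785 -0.002  0.002  0.003 -0.005  1.999] rows>= 3.8 8.4
row [-0.918 -0.002  0.001  0.005 -0.002 -0.001] rows>= 4.4 0.0
```

The cassette is upright in the pocket and square: its measured offset matches the pocket's to under 1 mm. Next is the wheel: move over it, turning so the tool's x lies along the analyser's +x.

Emit:
apply_moves --pt "-0.1 0 0 0 0 0.23" --pt "-0.25 0 0 0 0 0.46" --pt "-0.4 0 0 0 0 0.69" --pt "-0.52 0 0 0 0 0.92" --pt "-0.58 0 0 0 0 1.0"

```text
t: 19.48
tcp_pos: [502.5, -277.3, 397.8]
tcp_rot: [0.959, 0.282, -0.001, -0.0]
contact_force: [-0.1, 1.3, -0.8]
grip_width: 0.799
grip_force: 0.0
```

Emit:
apply_moves --pt "0 0 0 0 0 0.23" --pt "0 0 0 0 0 0.46" --pt "0 0 0 0 0 0.69" --pt "0 0 0 0 0 0.92" --pt "0 0 0 0 0 1.0"

```text
t: 20.1
tcp_pos: [503.9, -274.6, 397.8]
tcp_rot: [0.994, -0.105, -0.001, -0.0]
contact_force: [-0.1, -0.3, -0.8]
grip_width: 0.8
grip_force: 0.0
```

Run:
```python
from h import *
st()
c,im,d=cap('wrist');P=fe(c,d)
a=np.radians(-12);ex=np.array([np.cos(a),np.sin(a)]);ey=np.array([-ex[1],ex[0]]);o=np.array([502.8,-277.2])
L=np.concatenate([((P[...,:2]-o)@np.stack([ex,ey],1)),P[...,2:]],-1)
np.savez('w5',L=L,d=d,im=im)
ok=(d>0)
q=L[ok&(abs(L[...,2]-90)<5)&(abs(L[...,0])<90)&(abs(L[...,1])<65)];print('cons',len(q),cv2.minAreaRect(q[:,:2].astype(np.float32)))
q=L[ok&(L[...,2]>100)&(L[...,2]<135)&(abs(L[...,0])<50)&(abs(L[...,1])<50)];print('wheel',len(q),q.min(0),q.max(0))
for y0 in range(-48,48,6):
    s=q[(q[:,1]>=y0)&(q[:,1]<y0+6)]
    if len(s): print(y0,len(s),s[:,0].min().round(),s[:,0].max().round(),s[:,2].max().round(1))
v,u=np.where(ok&(L[...,2]>60)&(L[...,2]<135)&(abs(L[...,0])<50)&(abs(L[...,1])<40))
print(u.min(),u.max(),v.min(),v.max())
cv2.imwrite('pics/w5.png',cv2.resize(im[max(v.min()-15,0):v.max()+15,u.min()-15:u.max()+15],None,fx=4,fy=4,interpolation=cv2.INTER_CUBIC)[:580,:780,::-1])
```

```text
t 20.10 [ 503.9 -274.6  397.8] psi -102.04 tilt [-0.0018  0.0008] F [-0.1 -0.3 -0.8] w 0.800 g 0.0 q [-0.31  0.49  1.    1.85 -0.47  1.07 -0.9 ]
cons 10218 ((1.1680145263671875, -1.7018852233886719), (147.96945190429688, 100.47626495361328), 0.20420657098293304)
wheel 2728 [-40.5434332  -36.29964197 100.0005997 ] [ 41.9246916   33.04602563 126.11192705]
-42 7 -1.0 6.0 120.3
-36 93 -5.0 6.0 122.0
-30 79 -6.0 6.0 121.9
-24 14 -12.0 9.0 118.6
-18 405 -40.0 41.0 125.7
-12 470 -41.0 41.0 125.6
-6 433 -40.0 42.0 126.1
0 479 -40.0 41.0 125.9
6 425 -40.0 42.0 126.1
12 131 -39.0 41.0 125.7
18 35 -6.0 6.0 121.3
24 102 -7.0 6.0 122.3
30 55 -7.0 6.0 121.2
219 301 140 236
```

View pics/w5.png

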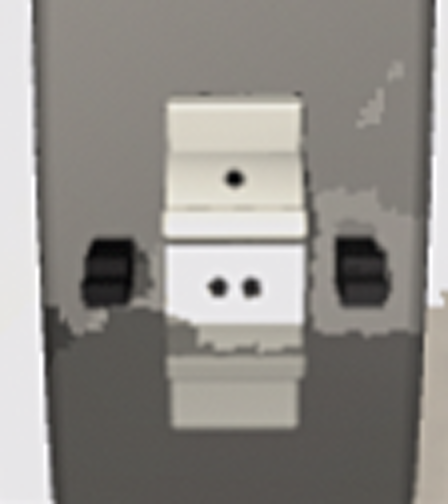

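Enlarged wrist view: two dots uppermost at (235,288), level with the ribs at (108,270) and (360,270), and one dot on the +x side at (235,178). So the wheel is at 2 and needs three clicks towards +x.

```bash
python3 -c "
from h import *
plan(468.3,-269.6,335,-102)"
```

```text
row [-0.119  0.009  0.209 -0.     0.002 -0.002] rows>= 1.2 0.0
```

Emit:
apply_moves --pt "-0.119 0.009 0 0 0 0" --pt "-0.119 0.009 0.06 0 0 0" --pt "-0.119 0.009 0.12 0 0 0" --pt "-0.119 0.009 0.18 0 0 0" --pt "-0.119 0.009 0.209 0 0 0" --gripper 0 --grip_force 10

```text
t: 20.78
tcp_pos: [468.2, -270.8, 334.2]
tcp_rot: [0.995, -0.105, -0.001, 0.0]
contact_force: [0.2, 0.7, 0.7]
grip_width: 0.279
grip_force: 0.0
```

Emit:
apply_moves --pt "0 0 0 0 0 0" --pt "0 0 0 0 0 0" --pt "0 0 0 0 0 0"

```text
t: 21.15
tcp_pos: [468.3, -271.2, 336.5]
tcp_rot: [0.994, -0.105, 0.001, 0.0]
contact_force: [0.4, 0.0, -0.8]
grip_width: 0.003
grip_force: 0.0
```

```bash
python3 -c "
from h import *
st();plan(468.3,-269.6,308,-102)"
```

```text
t 21.15 [ 468.3 -271.2  336.5] psi -102.03 tilt [ 0.001  -0.0005] F [ 0.4  0.  -0.8] w 0.003 g 0.0 q [-0.27  0.51  0.96  1.98 -0.53  0.92 -0.82]
row [-0.001 -0.005  0.095  0.    -0.001 -0.001] rows>= 0.5 0.0
```

Emit:
apply_moves --pt "0 -0.005 0.05 0 0 0" --pt "0 -0.005 0.095 0 0 0" --pt "0 -0.005 0.095 0 0 0"

```text
t: 21.52
tcp_pos: [467.9, -269.1, 306.1]
tcp_rot: [0.994, -0.105, -0.001, -0.0]
contact_force: [-0.0, 0.0, 0.2]
grip_width: 0.004
grip_force: 0.0
```

Emit:
apply_moves --pt "0.03 0 0 0 0 0" --pt "0.06 0 0 0 0 0" --pt "0.09 0 0 0 0 0" --pt "0.115 0 0 0 0 0" --pt "0.13 0 0 0 0 0"

```text
t: 22.15
tcp_pos: [506.4, -277.7, 307.4]
tcp_rot: [0.995, -0.105, -0.001, -0.0]
contact_force: [-4.6, 1.2, 0.8]
grip_width: 0.006
grip_force: 2.6
```

```bash
python3 -c "
from h import *
st()"
```

```text
t 22.15 [ 506.4 -277.7  307.4] psi -102.02 tilt [-0.0021  0.0006] F [-4.6  1.2  0.8] w 0.006 g 2.6 q [-0.22  0.61  0.89  1.9  -0.6   0.92 -0.81]
```

Emit:
apply_moves --pt "0 0 0 0 0 0" --pt "0 0 -0.06 0 0 0" --pt "0 0 -0.15 0 0 0" --pt "-0.1 0 -0.25 0 0 0" --pt "-0.13 0 -0.3 0 0 0"

```text
t: 22.78
tcp_pos: [467.6, -270.0, 399.8]
tcp_rot: [0.994, -0.105, 0.002, -0.0]
contact_force: [0.5, 0.4, -0.5]
grip_width: 0.006
grip_force: 0.0
```

```bash
cat > wh.py <<'E'
from h import *
st()
c,im,d=cap('wrist');P=fe(c,d)
a=np.radians(-12);ex=np.array([np.cos(a),np.sin(a)]);ey=np.array([-ex[1],ex[0]]);o=np.array([503.4,-278.8])
L=np.concatenate([((P[...,:2]-o)@np.stack([ex,ey],1)),P[...,2:]],-1)
ok=(d>0)&(abs(L[...,1])<14)&(abs(L[...,0])<48)&(L[...,2]>60)&(L[...,2]<135)
r=np.hypot(L[...,0],L[...,2]-82);th=np.degrees(np.arctan2(L[...,0],L[...,2]-82))
t=th[ok&(r>40)];h,e=np.histogram(t,bins=np.arange(-80,81,5));print('lug angles',[(int(b),int(n)) for b,n in zip(e,h) if n>8])
for lo,hi in((-67,-23),(-22,22),(23,67)):
    m=(ok&(r<37)&(th>lo+5)&(th<hi-5)); g=im.mean(2); dark=(m&(g<0.5*np.median(g[m]))).astype(np.uint8) if m.any() else None
    if dark is not None:
        n,_,S,C=cv2.connectedComponentsWithStats(dark); print(lo,hi,m.sum(),'dots',[ (int(s[4]),C[i+1].round().tolist()) for i,s in enumerate(S[1:]) if s[4]>=4])
v,u=np.where(ok); b=(v.min()-12,v.max()+12,u.min()-30,u.max()+30)
import sys
cv2.imwrite('pics/'+sys.argv[1],cv2.resize(im[max(b[0],0):b[1],b[2]:b[3]],None,fx=4,fy=4,interpolation=cv2.INTER_CUBIC)[:580,:780,::-1])
plan(*(np.array([503.5,-277.1])-36*ex),335,-102)
E
python3 wh.py w6.png
```

```text
t 22.77 [ 467.6 -270.   399.8] psi -102.11 tilt [ 0.0036 -0.0001] F [ 0.5  0.4 -0.5] w 0.006 g 0.0 q [-0.35  0.42  1.04  1.93 -0.43  1.03 -0.9 ]
lug angles [(-80, 35), (-70, 11), (-65, 192), (-30, 37), (-25, 128), (-20, 129), (15, 140), (20, 140), (60, 148), (65, 38), (75, 143)]
-67 -23 151 dots [(8, [256.0, 184.0]), (7, [263.0, 184.0])]
-22 22 660 dots [(12, [248.0, 147.0]), (6, [259.0, 147.0]), (12, [268.0, 147.0]), (18, [250.0, 158.0]), (15, [259.0, 158.0]), (14, [268.0, 158.0])]
23 67 451 dots [(13, [255.0, 131.0]), (14, [263.0, 131.0])]
row [ 0.001 -0.002  0.219 -0.001 -0.006 -0.003] rows>= 1.1 0.0
```

View pics/w6.png

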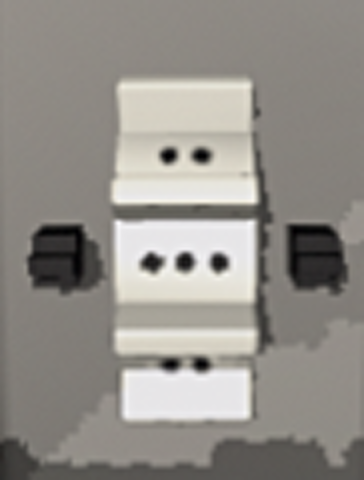

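Three dots are uppermost at (185,262), between the ribs. One pass makes exactly one click, so I need two more.

Emit:
apply_moves --pt "0 0 0.1 0 0 0" --pt "0 -0.002 0.2 0 0 0" --pt "0 -0.002 0.27 0 0 0" --pt "0 -0.002 0.31 0 0 0" --pt "0 -0.002 0.31 0 0 0"

```text
t: 23.45
tcp_pos: [468.6, -269.1, 304.1]
tcp_rot: [0.994, -0.105, -0.0, 0.0]
contact_force: [0.1, 0.2, 0.4]
grip_width: 0.002
grip_force: 0.0
```

```bash
python3 -c "
from h import *
st()"
```

```text
t 23.45 [ 468.6 -269.1  304.1] psi -102.05 tilt [-0.001  -0.0001] F [0.1 0.2 0.4] w 0.002 g 0.0 q [-0.24  0.56  0.91  2.   -0.58  0.87 -0.79]
```

Emit:
apply_moves --pt "0.0 0 -0.009 0 0 0" --pt "0.04 0 -0.009 0 0 0" --pt "0.07 0 -0.009 0 0 0" --pt "0.1 0 -0.009 0 0 0" --pt "0.127 0 -0.009 0 0 0"

```text
t: 24.08
tcp_pos: [506.3, -276.9, 307.2]
tcp_rot: [0.995, -0.104, -0.001, -0.0]
contact_force: [-5.4, 0.9, 2.0]
grip_width: 0.006
grip_force: 2.6
```

Emit:
apply_moves --pt "0 0 0 0 0 0" --pt "0 0 -0.06 0 0 0" --pt "0 0 -0.15 0 0 0" --pt "-0.1 0 -0.25 0 0 0" --pt "-0.127 0 -0.3 0 0 0"

```text
t: 24.7
tcp_pos: [467.5, -269.4, 399.4]
tcp_rot: [0.994, -0.106, 0.002, -0.0]
contact_force: [0.2, 0.1, 1.1]
grip_width: 0.004
grip_force: 0.0
```

```bash
python3 wh.py w7.png
```

```text
t 24.70 [ 467.5 -269.4  399.4] psi -102.13 tilt [0.0033 0.0001] F [0.2 0.1 1.1] w 0.004 g 0.0 q [-0.35  0.42  1.04  1.93 -0.43  1.03 -0.9 ]
lug angles [(-80, 32), (-70, 14), (-65, 191), (-30, 52), (-25, 121), (-20, 126), (15, 147), (20, 135), (25, 33), (60, 157), (65, 28), (75, 145)]
-67 -23 148 dots [(7, [252.0, 183.0]), (8, [260.0, 184.0]), (8, [268.0, 184.0])]
-22 22 663 dots [(5, [273.0, 146.0]), (16, [256.0, 153.0]), (16, [264.0, 153.0]), (15, [255.0, 163.0]), (17, [264.0, 163.0])]
23 67 435 dots [(13, [251.0, 131.0]), (13, [260.0, 131.0]), (13, [268.0, 131.0])]
row [ 0.001 -0.001  0.218 -0.001 -0.006 -0.003] rows>= 1.0 0.0
```

Four dots are uppermost now, in a 2×2 at rows 153 and 163. One more click.

Emit:
apply_moves --pt "0 0 0.1 0 0 0" --pt "0 -0.001 0.2 0 0 0" --pt "0 -0.001 0.27 0 0 0" --pt "0 -0.001 0.301 0 0 0" --pt "0 -0.001 0.301 0 0 0"

```text
t: 25.38
tcp_pos: [468.7, -268.8, 306.7]
tcp_rot: [0.994, -0.105, -0.0, 0.0]
contact_force: [0.4, 0.3, 0.7]
grip_width: 0.001
grip_force: 0.0
```

Emit:
apply_moves --pt "0.02 0 0 0 0 0" --pt "0.045 0 0 0 0 0" --pt "0.075 0 0 0 0 0" --pt "0.105 0 0 0 0 0" --pt "0.128 0 0 0 0 0"

```text
t: 26.0
tcp_pos: [506.4, -276.7, 307.0]
tcp_rot: [0.995, -0.104, -0.001, -0.0]
contact_force: [-4.5, 0.8, 1.2]
grip_width: 0.007
grip_force: 2.6
```

Emit:
apply_moves --pt "0 0 0 0 0 0" --pt "0 0 -0.06 0 0 0" --pt "0 0 -0.15 0 0 0" --pt "-0.1 0 -0.25 0 0 0" --pt "-0.127 0 -0.3 0 0 0"

```text
t: 26.62
tcp_pos: [467.9, -269.2, 399.1]
tcp_rot: [0.994, -0.106, 0.002, -0.0]
contact_force: [-0.3, 0.2, 0.1]
grip_width: 0.008
grip_force: 0.0
```

```bash
python3 wh.py w8.png
python3 - <<'E'
from h import *
A,_=env.capture('wrist');S,_=env.capture('scene')
a=cv2.resize(cv2.imread('pics/w8.png'),(364,480));s=cv2.resize(S[170:300,60:330,::-1],(430,207));s=cv2.copyMakeBorder(s,0,273,0,0,cv2.BORDER_CONSTANT)
s[230:460,:306]=cv2.resize(A[:,:,::-1],(306,230));cv2.imwrite('pics/fin.png',np.hstack([a,s]))
E
```

```text
t 26.62 [ 467.9 -269.2  399.1] psi -102.12 tilt [0.0034 0.    ] F [-0.3  0.2  0.1] w 0.008 g 0.0 q [-0.35  0.43  1.04  1.93 -0.43  1.03 -0.9 ]
lug angles [(-80, 52), (-65, 191), (-30, 64), (-25, 127), (-20, 129), (15, 138), (20, 138), (25, 12), (60, 145), (65, 42), (75, 138)]
-67 -23 133 dots [(9, [252.0, 184.0]), (9, [260.0, 184.0]), (9, [268.0, 184.0])]
-22 22 676 dots [(10, [248.0, 147.0]), (13, [261.0, 147.0]), (7, [272.0, 147.0]), (17, [264.0, 153.0]), (14, [256.0, 154.0]), (15, [252.0, 163.0]), (16, [260.0, 164.0]), (18, [268.0, 163.0])]
23 67 441 dots [(12, [256.0, 128.0]), (12, [264.0, 128.0]), (11, [256.0, 135.0]), (12, [264.0, 135.0])]
row [-0.     0.001  0.217 -0.001 -0.006 -0.003] rows>= 1.0 0.0
```

View pics/fin.png

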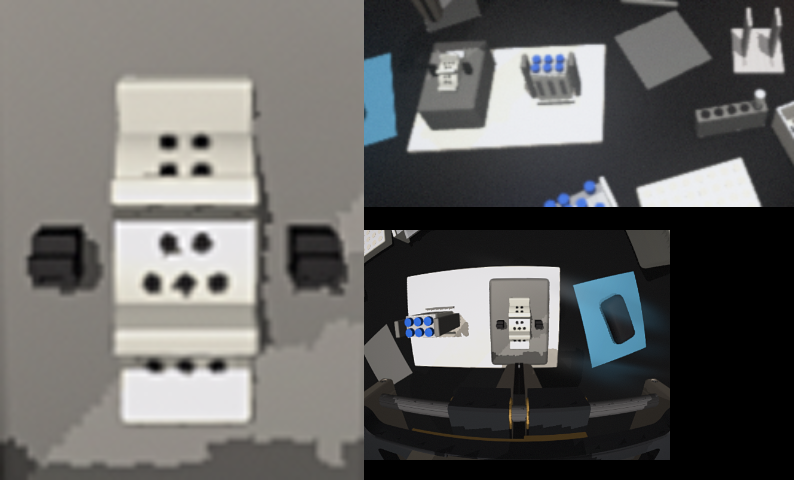

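Five dots (2+3) are uppermost at (185,262), between the ribs. The cassette stands in the pocket at (550,75) with its ends towards the cheeks, the rack at (730,118) is undisturbed, and the arm is clear.

```bash
python3 -c "
from bench import env
print(env.close_job())"
```

```text
the job is handed in; nothing more can be done
None
```

The job is handed in: the cassette was stood on the grey mat, re-gripped across its broad faces and set upright in the pocket, then the wheel was rolled from 2 to 5; robot time was about 27 s.

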